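# Fit the filter-housing cover and start its captive screw

## Task

Put the loose cover on the open fume-filter housing, its clipped corners over the housing's clipped corners at the pipe end, so that it sits fully down and level on the rim. Then start its captive hand screw in the housing's threaded boss: with the cover down, turn the knob backward (anticlockwise from above) until the thread drops, and from there forward (clockwise) one full turn. Finish while still gripping the knob, with the screw started but not tight, and leave the other things on the bench where they are.

Things in the scene. Friction and masses are not known exactly. Their poses are not given: they have to be found in the camera images.
- housing: Open grey cast box of a bench fume filter, fixed to the bench. Six-sided plan: 124 mm along x, 100 mm along y, the two corners at its +x end clipped 26 mm each way; walls 4.5 mm thick, rim 62 mm high; four small feet reach 65 mm either side. The inlet pipe is at the clipped +x end. Origin: centre of the underside, on the boss axis; z up.
- rim (a point): Point on the axis of the upright threaded boss in the housing's centre, at rim height (62 mm above the bench); axes as the housing's. The boss is 42 mm across, its top 8 mm below this point, with one coarse right-hand internal thread of 30 mm diameter and 6 mm pitch.
- pipe_end (a point): Centre of the open end of the housing's inlet pipe (36 mm across, collar 40 mm), 91 mm from the boss axis along housing x, 29 mm above the bench.
- cover: Loose grey cover, same six-sided plan, 127 x 103 mm, about 0.3 kg, lying right way up on its 12 mm deep locating lip. The lip goes inside the housing wall with 1.4 mm play a side (lower half tapered for lead-in), only one way round: cover x along housing x. Plate 12 to 17 mm, hub 40 mm across up to 27 mm above the origin. Origin: middle of the lip's lower edge on the screw axis; z up.
- cover_seat (a point): Middle of the underside of the cover's plate, on the screw axis, 12 mm above the cover's origin. It coincides with point rim when the cover is seated.
- cover_nose (a point): Middle of the cover's clipped end, 63 mm from the screw axis along cover x; it comes above the pipe.
- knob (a point): Centre of the captive screw's round black knob, 44 mm across, 24 mm high, upright; 61 mm above the cover's origin less joint screw_down. x lies along the raised pointer on top and turns with the screw. Grip on any diameter from above. Lifted by it, the screw first rises to its stop, then the cover hangs from it level and turns with it by light friction (0.012 N m).
- screw_down (a joint): Metres the captive screw (0.17 kg) has sunk through the cover from its raised stop: 0 to 0.022 (tight). It slides freely, sinks by its own weight when let go, and is held up by a gripper. 0.006 at the start. Cover seated, knob let go: about 0.0055, on top of the boss thread; backward it climbs 1 mm a radian, then drops 6 mm to 0.0105; each forward turn lowers it 6 mm more (axial play 2 mm).
- screw_turn (a joint): Turn of the captive screw relative to the cover, rad; grows clockwise seen from above (forward, screwing in), shrinks anticlockwise (backward). 0.4 to 1.2 at the start; with the cover seated the thread drops within 0.3 to 1.5 rad of backward turning from there. Turns easily.
- paste_tin: Bystander: round red and white tin, 49 mm across, 20 mm high; origin at the centre of its underside.
- green_tape: Bystander: roll of green tape, 72 mm across, 18 mm high; origin at the centre of its underside.
- marker_1: Bystander: marker pen, 132 mm long, 14 mm high, lying at the right edge; origin under its middle.
- tweezers_1: Bystander: steel tweezers, 126 mm long, 9 mm high, lying between the housing and the cover; origin under their middle.

How it is judged (in metres and radians):
On the way, in this order (a step that is already met when the one before it is completed fails the run):
1. the cover sits fully down and level on the rim, the right way round (distance between cover_seat and rim below 0.004 m and z of cover_seat in the frame of rim below 0.002 m and angle between cover's own z axis and vertical below 0.03 rad and angle between the x axis of cover and the x axis of housing, either way round below 0.06 rad), for 0.2 s.
2. the screw has been turned backward and its thread has dropped (distance between cover_seat and rim below 0.004 m and value of joint screw_turn below 0.25 rad and value of joint screw_down above 0.0078 m), for 0.1 s.
At the end, for the whole second after the job is handed in: Cover seated (within 4 mm of the rim point, at most 2 mm high, tilt under 0.03, yaw within 0.06 rad); screw about one turn past the drop (screw_turn 4.2 to 8.0 rad, screw_down 12.5 to 20.5 mm); fingers grip the knob (over 2 N, TCP within 30 mm of its centre), at rest (all of step 1 and value of joint screw_turn between 4.2 and 8 rad and value of joint screw_down between 0.0125 and 0.0205 m and contact force between the fingers and cover above 2 N and distance between the grasp point and knob below 0.03 m and linear speed of cover below 0.02 m/s); the arm keeps its last pose, push and grip.
It fails at once if a bystander is pushed more than 30 mm (distance of any of paste_tin, green_tape, marker_1, tweezers_1 from where it was at the start of the episode above 0.03 m).
It also fails if it takes over 67 s, if anything falls off the work surface, if the arm or the gripper's body presses on something with over 40 N, if the wrist force passes 120 N, or if a joint passes its speed limit or range.

## Robot

A 7-joint arm with a two-finger parallel gripper is mounted at the origin on a cart in front of the work surface, level with it; the furniture and walls round the work are solid. World frame = base frame: x ahead of the robot, y to its left, z up, the work surface at z = 0. Lengths are in m, angles in degrees, forces in N, time in s.
With the tool pointing down it reaches from about 0.4 to 0.875 m from the base axis. Payload 6.5 kg.
Tool frame: the origin (TCP) lies between the finger pads, 19 mm behind the fingertips; this is the grasp point; z points along the fingers, y is the line along which they close (so a half turn about z gives the same grasp; the last joint's range is limited). The gripper opens to 85 mm and grips with 20 to 120 N. Pads are 22 mm wide; open, the fingers measure 114 mm over their backs; the gripper's body (76 mm by 85 mm) begins 54 mm behind the grasp point. The pads swing forward as they close: fully open they stand 13 mm farther back than shut.
Start: joints at [63.014, 30.733, -0.252, 88.115, 0.149, 61.152, -4.079], TCP at [0.256, -0.597, 0.25] pointing down, gripper open.
Joint ranges: [-154.64, 154.64], [-21.42, 123.67], [-72.66, 72.17], [13.99, 137.28], [-74.86, 254.86], [10.95, 109.41], [-158.01, 158.01]. Speed limits (degrees/s): [136.94, 136.94, 180, 180, 180, 180, 180].

## Interface

Orientations are given as a 3x3 rotation matrix whose columns are the frame's x, y, z axes.
In Python, from plant import robot gives the robot as it stands.
- The arm moves only by the shell command python3 -m creep 'ROWS' [OPENING]. ROWS is JSON, a list of rows, each a list of 4 numbers: the shift along the world's x, y, z in units of 40 mm (1.0 is 40 mm), then the turn about the world's z in units of 8 degrees (1.0 is 8 degrees). In form: [[dx, dy, dz, spin], ...]. A call has 1 to 12 rows; each row shifts and turns the commanded pose from where the row before left it; what a row does not reach is not made up. A row lasts 1/10 s, in which the tool goes at most 50 mm and 8.59 degrees, less where a joint would pass 70% of its speed; a pose out of reach is approached as far as the arm can. A call is refused whole if a number of a shift passes 1 or a number of a turn 1, either way. A call with a gripper value outside its range is refused whole. OPENING is the closure, from 0 (fully open) to 1 (shut), set as the call begins (- or left out, the last holds). The fingers move at their own pace and stop on an object; the grip force is fixed at half the most. Time passes only in rows, so rows that do not move let the fingers close. It gives the time, the measured TCP pose, the force, the opening and the grip force at its end, in the units of the state.
- robot.sense(): the state, without advancing time (a new reading comes with each control period).
- robot.read_camera(name): name is "side" or "top"; returns (picture, depth): 420x560x3 uint8, red, green, blue; 420x560 float32, m along the optical axis (not along the pixel's ray), 0 where there is no reading.
- robot.get_calibration(name): a dict with "fx", "fy", "cx", "cy" (pixels), "k1" (the pictures are not rectified: a ray, as slopes to the right and down, at radius r is drawn at 1 + k1 r^2 times it, then the intrinsics apply), "extrinsics" (4x4, takes a point from camera to world coordinates). Camera axes: x right, y up, looking along -z (the intrinsics and any distortion apply to the point x, -y, -z); pixel columns grow to the right and rows downward; lengths in m; the calibration is good to about 2 mm. A picture is of the moment at which its call begins. get_calibration takes no time and is no camera call.
- robot.job_done(): hands the job in; it is judged then, once.
The state is a dict: "clock": time; "joint_positions": joint angles; "joint_velocities": joint speeds; "joint_torque": joint torques, N m; "position": TCP position; "eef_rot": TCP orientation; "wrist_force": force on the tool from outside, world axes, zero at the start; "moment": the same for the moment, N m; "finger_gap": finger opening in m; "gripper_force": force on a finger pad.
Only numpy, scipy, OpenCV 4.12 (cv2) and the standard library are available. Lean on these libraries where they do the work, as an engineer would, in place of code of your own. Each camera call takes 0.05 s, during which the arm holds its last target. There are 200 camera calls.

## Working session

There is one attempt and no reset: what is moved stays moved. The work goes in short steps, Python scripts to look and compute and a shell command to move; the robot and the scene stay as the last step left them, time stands still between calls to the robot, and variables do not carry over. Pictures are saved under pics/ and viewed, at most 10 in all, crops included, and the job is handed in when it is done.

```bash
mkdir -p pics; ls
cat > h.py <<'E'
import numpy as np,cv2
from plant import robot
def grab(n,tag):
    p,d=robot.read_camera(n); cv2.imwrite(f'pics/{tag}.png',p[:,:,::-1]); np.save(f'pics/{tag}.npy',d); return p,d
def world(n,d):
    c=robot.get_calibration(n); h,w=d.shape
    K=np.array([[c['fx'],0,c['cx']],[0,c['fy'],c['cy']],[0,0,1.]])
    u,v=np.meshgrid(np.arange(w),np.arange(h))
    x=(u-c['cx'])/c['fx'];y=(v-c['cy'])/c['fy'];a,b=x.copy(),y.copy()
    for _ in range(20):
        s=1+c['k1']*(a*a+b*b);a,b=x/s,y/s
    P=np.stack([a*d,-b*d,-d,np.ones_like(d)],-1)@np.array(c['extrinsics']).T
    P=P[...,:3]; P[d==0]=np.nan
    return P
def rays(n,uv):
    c=robot.get_calibration(n); E=np.array(c['extrinsics'])
    uv=np.atleast_2d(uv).astype(float)
    x=(uv[:,0]-c['cx'])/c['fx'];y=(uv[:,1]-c['cy'])/c['fy'];a,b=x.copy(),y.copy()
    for _ in range(20):
        s=1+c['k1']*(a*a+b*b);a,b=x/s,y/s
    return E[:3,3],np.stack([a,-b,-np.ones_like(a)],-1)@E[:3,:3].T
def onz(n,uv,z):
    o,r=rays(n,uv); return o+r*((z-o[2])/r[:,2:])
E
python3 - <<'E'
from h import *
for n in('top','side'):
    p,d=grab(n,n+'0'); c=robot.get_calibration(n); print(n,c['fx'],c['k1'],np.round(c['extrinsics'],3).tolist())
s=robot.sense(); print(s['clock'],s['position'],np.round(s['eef_rot'],3).tolist(),s['finger_gap'],s['wrist_force'])
E
```

```text
pics
top 467.1241451898891 -0.03756414056905049 [[-0.013, 0.986, -0.166, 0.387], [-1.0, -0.017, -0.022, -0.074], [-0.024, 0.165, 0.986, 1.154], [0.0, 0.0, 0.0, 1.0]]
side 384.81569556874933 -0.019199118681281022 [[-1.0, -0.018, 0.004, 0.545], [0.013, -0.522, 0.853, 0.71], [-0.014, 0.853, 0.522, 0.535], [0.0, 0.0, 0.0, 1.0]]
0.1 [ 0.25575168 -0.59700244  0.2492141 ] [[0.919, 0.394, -0.001], [0.394, -0.919, 0.001], [-0.0, -0.002, -1.0]] 0.08550637221854611 [ 0.27937095 -0.53673182 -0.45650199]
```

View pics/top0.png

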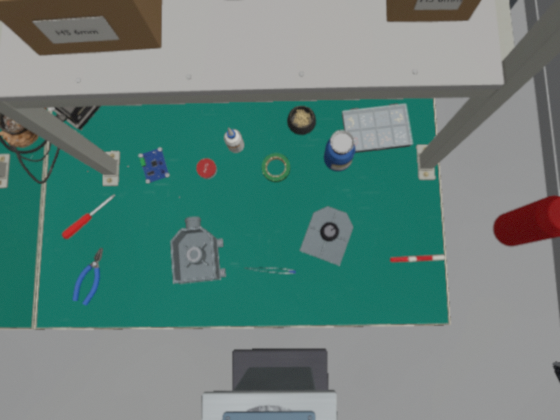

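View pics/side0.png

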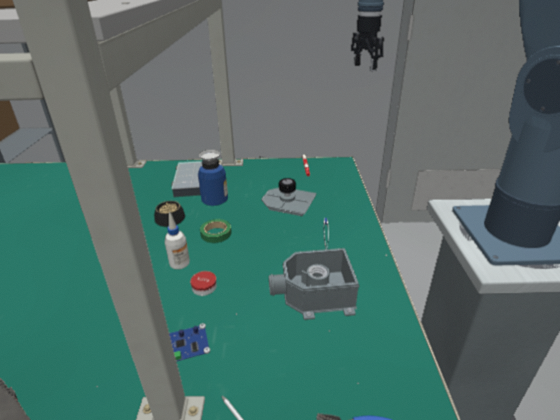

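The top view shows the housing at (195,255) with its pipe pointing up in the image. The cover is at (330,237), knob at (330,231), clipped end upward and tilted slightly right. The tweezers lie at (270,270), between them. The side view shows the same things: knob (287,185), housing (318,280) and pipe (278,285). Next I measure.

Run:
```python
from h import *
for n in('top','side'):
    d=np.load(f'pics/{n}0.npy'); W=world(n,d); p=cv2.imread(f'pics/{n}0.png')
    z=W[...,2]
    bench=(p[...,1].astype(int)-p[...,2]>40)
    m=bench&(abs(z)<.03); print(n,'bench z',np.nanmedian(z[m]),np.nanstd(z[m]))
    for nm,(x0,x1,y0,y1) in dict(house=(.28,.52,.0,.25),cover=(.32,.52,-.32,-.1)).items():
        box=(W[...,0]>x0)&(W[...,0]<x1)&(W[...,1]>y0)&(W[...,1]<y1)
        for lo,hi in((.008,.022),(.022,.034),(.045,.058),(.058,.09)):
            q=W[box&(z>lo)&(z<hi)]
            if len(q)>8: print(nm,lo,hi,len(q),np.round(q.mean(0),4),np.round(q.min(0),4),np.round(q.max(0),4))
# big crop
p=cv2.imread('pics/top0.png')
a=cv2.resize(p[195:295,160:260],(400,400),interpolation=cv2.INTER_CUBIC);b=cv2.resize(p[190:290,280:380],(400,400),interpolation=cv2.INTER_CUBIC)
cv2.imwrite('pics/crop0.png',np.clip(np.hstack([a,b])*1.3,0,255).astype(np.uint8))
```

```text
top bench z 0.0012759947660793136 0.0025510279659664284
house 0.008 0.022 404 [0.4643 0.1673 0.0116] [0.408  0.0009 0.008 ] [0.5199 0.2233 0.0219]
house 0.022 0.034 140 [0.466  0.1761 0.028 ] [0.4101 0.1181 0.0221] [0.5188 0.2237 0.0339]
house 0.045 0.058 288 [0.4703 0.1795 0.0525] [0.4095 0.1175 0.045 ] [0.5192 0.2259 0.058 ]
house 0.058 0.09 337 [0.4533 0.1704 0.0627] [0.4094 0.1174 0.0581] [0.5195 0.2276 0.0686]
cover 0.008 0.022 840 [ 0.4858 -0.1557  0.018 ] [ 0.3232 -0.3199  0.0085] [ 0.52  -0.1    0.022]
cover 0.022 0.034 55 [ 0.4929 -0.1527  0.0234] [ 0.4561 -0.192   0.022 ] [ 0.5184 -0.1017  0.0307]
cover 0.045 0.058 11 [ 0.5034 -0.1465  0.0531] [ 0.5007 -0.161   0.045 ] [ 0.5111 -0.1302  0.058 ]
cover 0.058 0.09 117 [ 0.5117 -0.1483  0.0675] [ 0.5019 -0.1694  0.0587] [ 0.5199 -0.1277  0.0724]
side bench z 0.00046077569819402697 0.0014816315016015489
house 0.008 0.022 561 [0.4648 0.185  0.0149] [0.4096 0.0019 0.008 ] [0.5199 0.2362 0.022 ]
house 0.022 0.034 591 [0.4667 0.1807 0.0283] [0.4093 0.1204 0.022 ] [0.52   0.2267 0.034 ]
house 0.045 0.058 918 [0.4668 0.1771 0.0514] [0.4085 0.1203 0.045 ] [0.5185 0.2271 0.058 ]
house 0.058 0.09 489 [0.457  0.1794 0.0613] [0.41   0.1184 0.058 ] [0.5186 0.2279 0.065 ]
cover 0.008 0.022 373 [ 0.4853 -0.1501  0.0176] [ 0.4489 -0.3198  0.009 ] [ 0.52   -0.1001  0.0219]
cover 0.022 0.034 40 [ 0.513  -0.1432  0.0273] [ 0.5014 -0.1595  0.0221] [ 0.5197 -0.1304  0.0339]
cover 0.045 0.058 29 [ 0.5118 -0.1338  0.0525] [ 0.5039 -0.1439  0.0459] [ 0.5198 -0.1271  0.0579]
cover 0.058 0.09 63 [ 0.5127 -0.1437  0.0659] [ 0.5037 -0.1695  0.0588] [ 0.5197 -0.1278  0.0688]
```

View pics/crop0.png

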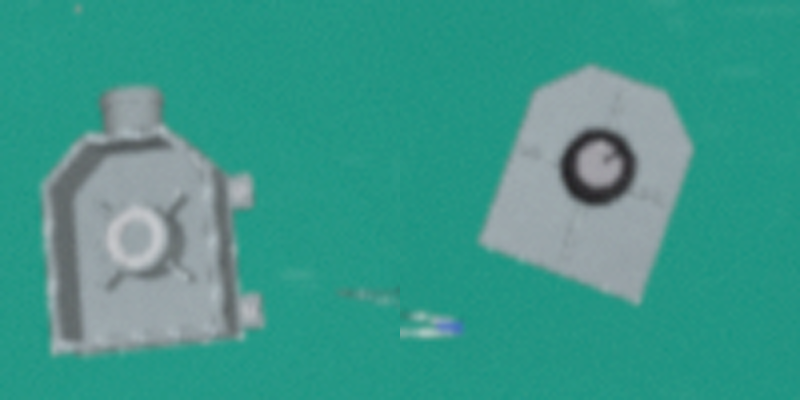

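The crop shows the housing turned slightly left (about +5°), with its rim centre near (138,238). The cover is turned about -20°, with its knob at about (598,165). I'll fit the six-sided outline in both views.

```bash
cat >> h.py <<'E'
from scipy.optimize import least_squares
def hexa(L,Wd,c,n=24):
    a,b=L/2,Wd/2
    v=np.array([[-a,-b],[a-c,-b],[a,-b+c],[a,b-c],[a-c,b],[-a,b]])
    return v
def sd(pts,v):   # signed distance to closed polygon by cv2
    poly=(v*1e4).astype(np.float32).reshape(-1,1,2)
    return np.array([cv2.pointPolygonTest(poly,(float(x*1e4),float(y*1e4)),True) for x,y in pts])/1e4
def fit(pts,v,x0,scale=False,loss=.001):
    def f(q):
        c,s=np.cos(q[2]),np.sin(q[2]); R=np.array([[c,-s],[s,c]])
        return sd((pts-q[:2])@R,v*(q[3] if scale else 1))
    r=least_squares(f,list(x0)+([1.] if scale else []),loss='soft_l1',f_scale=loss,x_scale=[.01,.01,.1]+([.05] if scale else []),diff_step=1e-4)
    return r.x, np.median(abs(f(r.x)))
E
cat > m.py <<'E'
from h import *
def green(p): # rgb
    h=cv2.cvtColor(p,cv2.COLOR_RGB2HSV); return (h[...,0]>70)&(h[...,0]<95)&(h[...,1]>110)
if __name__=='__main__':
  for n in('top','side'):
    p=cv2.imread(f'pics/{n}0.png')[:,:,::-1].copy(); d=np.load(f'pics/{n}0.npy'); W=world(n,d); z=W[...,2]
    big=cv2.resize(p,None,fx=4,fy=4,interpolation=cv2.INTER_CUBIC)
    m=(~green(big)).astype(np.uint8); m=cv2.morphologyEx(m,cv2.MORPH_OPEN,np.ones((9,9)))
    k=(W[...,0]>.47)&(W[...,0]<.56)&(W[...,1]>-.2)&(W[...,1]<-.1)&(z>.058)
    q=W[k]; print(n,'knob top',len(q),np.round(np.median(q,0),4),(np.round((q.min(0)+q.max(0))/2,4)))
    cs,_=cv2.findContours(m,cv2.RETR_EXTERNAL,cv2.CHAIN_APPROX_NONE)
    for c in cs:
        if cv2.contourArea(c)<4000: continue
        uv=(c[:,0,:]+.5)/4-.5
        P=onz(n,uv,.017 if n=='top' else .0145)[:,:2]
        ctr=P.mean(0)
        if np.hypot(*(ctr-[.497,-.155]))<.05:
            print(n,'cover',ctr,*fit(P,hexa(.127,.103,.026),[.497,-.15,-.35]),*fit(P,hexa(.127,.103,.026),[.497,-.15,-.35],True))
    k=(W[...,0]>.36)&(W[...,0]<.55)&(W[...,1]>.1)&(W[...,1]<.25)&(z>.0585)&(z<.067)
    q=W[k]; print(n,'rim z',np.median(q[:,2]),len(q))
    q=q[np.hypot(q[:,0]-.46,q[:,1]-.17)>.035,:2]
    print('house',*fit(q,hexa(.1195,.0955,.0247),[.465,.17,.08]))
E
python3 m.py
```

```text
top knob top 285 [ 0.5231 -0.1486  0.0679] [ 0.5235 -0.1498  0.0664]
top rim z 0.06284372224596457 394
house [0.47443415 0.17316908 0.09007203] 0.0013553024291992186
side knob top 163 [ 0.5246 -0.1413  0.0673] [ 0.5241 -0.1493  0.0638]
side cover [ 0.51880055 -0.16263847] [ 0.5236437  -0.15830044 -0.49895494] 0.00775115966796875 [ 0.52210007 -0.1565319  -0.59491497  1.14128082] 0.00546226806640625
side rim z 0.0617576847792112 582
house [0.47655029 0.1741854  0.09390695] 0.001244337463378906
```

Run:
```python
from m import *
for n in('top','side'):
    p=cv2.imread(f'pics/{n}0.png')[:,:,::-1].copy(); d=np.load(f'pics/{n}0.npy'); W=world(n,d)
    P0=onz(n,np.stack(np.meshgrid(np.arange(560),np.arange(420)),-1).reshape(-1,2),.017).reshape(420,560,3)
    roi=(np.hypot(P0[...,0]-.52,P0[...,1]+.15)<.1)
    hsv=cv2.cvtColor(p,cv2.COLOR_RGB2HSV)
    sat=cv2.resize(hsv[...,1],None,fx=4,fy=4,interpolation=cv2.INTER_CUBIC)
    r4=cv2.resize(roi.astype(np.uint8),None,fx=4,fy=4)
    sb=np.median(hsv[...,1][roi&green(p)]); lo=np.median(hsv[...,1][roi&(W[...,2]>.013)&(W[...,2]<.022)])
    m=((sat<(sb+lo)/2)&(r4>0)).astype(np.uint8); m=cv2.morphologyEx(m,cv2.MORPH_OPEN,np.ones((9,9)))
    c=max(cv2.findContours(m,cv2.RETR_EXTERNAL,cv2.CHAIN_APPROX_NONE)[0],key=cv2.contourArea)
    uv=(c[:,0,:]+.5)/4-.5; P=onz(n,uv,.017 if n=='top' else .0145)[:,:2]
    if n=='side': # drop contour points near the knob's silhouette (farther from camera than plate)
        kz=W[uv[:,1].round().astype(int),uv[:,0].round().astype(int)]
        P=P[P[:,1]>-.165]
    print(n,sb,lo,cv2.contourArea(c)/16,P.min(0),P.max(0))
    for sc in(False,True): print(*fit(P,hexa(.127,.103,.026),[.523,-.15,-.38],sc))
    # pointer & tin etc
    q=W[roi&(W[...,2]>.06)]; 
    h=q[q[:,2]>np.percentile(q[:,2],30)]
    (cx,cy),r=cv2.minEnclosingCircle((q[:,:2]*1000).astype(np.float32)); print('knob circ',cx,cy,r, np.percentile(q[:,2],[5,50,95]))
```

```text
top 196.0 23.0 2117.8125 [ 0.44600126 -0.21016459] [ 0.59213469 -0.07863866]
[ 0.52366296 -0.14909923 -0.37079799] 0.0007395933470655569
[ 0.52372366 -0.14913073 -0.3711576   1.01283933] 0.0002366729736328125
knob circ 523.2561645507812 -149.5851287841797 22.515188217163086 [0.0640666  0.0679213  0.07107903]
side 164.0 22.0 1193.875 [ 0.45088713 -0.16489874] [ 0.59159797 -0.07304451]
[ 0.52743431 -0.1420208  -0.38236725] 0.000431036376953125
[ 0.5259331  -0.13905224 -0.38133239  0.95819436] 0.0004225006103515625
knob circ 524.7114868164062 -147.9167938232422 21.424633026123047 [0.06077926 0.06720934 0.06878223]
```

Cover origin ≈ (0.524,-0.149), yaw -21°. Knob top is at 0.068, as expected. Housing ≈ (0.475,0.174), yaw +5.3°, rim 0.062. So the cover must turn about +26.5°. I'll approach above the knob.

```bash
python3 -m creep '[[0.56,0.93,0,0.5],[0.56,0.93,0,0.5],[0.56,0.93,0,0.5],[0.56,0.93,0,0.5],[0.56,0.93,0,0.5],[0.56,0.93,0,0.5],[0.56,0.93,0,0.5],[0.56,0.93,0,0.5],[0.56,0.93,0,0.5],[0.56,0.93,0,0.5],[0.56,0.93,0,0.5],[0.56,0.93,0,0.5]]' 0; python3 -m creep '[[0,0,0,0],[0,0,0,0]]'; python3 -c "
from h import *
s=robot.sense();print(s['joint_positions'])"
```

```text
clock: 1.3
position: [0.5252, -0.1495, 0.2498]
eef_rot: [[0.32, 0.947, -0.0], [0.947, -0.32, -0.0], [-0.0, -0.0, -1.0]]
wrist_force: [0.6, -0.7, -0.6]
finger_gap: 0.0854
gripper_force: 0.0
clock: 1.5
position: [0.5248, -0.1501, 0.2496]
eef_rot: [[0.32, 0.947, -0.001], [0.947, -0.32, 0.0], [0.0, -0.001, -1.0]]
wrist_force: [-0.6, -0.1, -0.7]
finger_gap: 0.0853
gripper_force: 0.0
[ 27.32374406  22.06235019 -20.37970381 103.13903293   9.01787908
  56.43488641 -15.38013037]
```

```bash
python3 -m creep '[[-0.03,0.03,-0.8,0],[0,0,-0.8,0],[0,0,-0.8,0],[0,0,-0.8,0],[0,0,-0.7,0],[0,0,-0.5,0],[0,0,-0.3,0],[0,0,0,0],[0,0,0,0]]' 0; python3 -m creep '[[0,0,0,0],[0,0,0,0],[0,0,0,0],[0,0,0,0],[0,0,0,0],[0,0,0,0],[0,0,0,0],[0,0,0,0]]' 1
```

```text
clock: 2.4
position: [0.5238, -0.1506, 0.0626]
eef_rot: [[0.323, 0.946, 0.0], [0.946, -0.323, -0.001], [-0.0, 0.001, -1.0]]
wrist_force: [-0.2, -0.3, 0.3]
finger_gap: 0.0853
gripper_force: 0.0
clock: 3.2
position: [0.5244, -0.1501, 0.0631]
eef_rot: [[0.322, 0.947, 0.002], [0.947, -0.322, -0.001], [-0.0, 0.002, -1.0]]
wrist_force: [-1.0, 0.1, 6.9]
finger_gap: 0.0422
gripper_force: 60.0
```

```bash
python3 -m creep '[[0,0,0.15,0],[0,0,0.15,0],[0,0,0.2,0],[0,0,0.3,0],[0,0,0.4,0],[0,0,0.5,0],[0,0,0.5,0],[0,0,0.4,0],[0,0,0.3,0],[0,0,0.2,0],[0,0,0,0],[0,0,0,0]]'
python3 - <<'E'
from h import *
for n in('top','side'): grab(n,n+'1')
a=cv2.imread('pics/top1.png')[150:290,250:410];b=cv2.imread('pics/side1.png')[110:250,210:370]
cv2.imwrite('pics/c1.png',cv2.resize(np.hstack([a,b]),None,fx=2.5,fy=2.5,interpolation=cv2.INTER_CUBIC))
E
```

```text
clock: 4.4
position: [0.5231, -0.1498, 0.1855]
eef_rot: [[0.322, 0.947, -0.001], [0.947, -0.322, 0.0], [-0.0, -0.001, -1.0]]
wrist_force: [-0.4, 0.2, -5.1]
finger_gap: 0.0422
gripper_force: 62.6
```

View pics/c1.png

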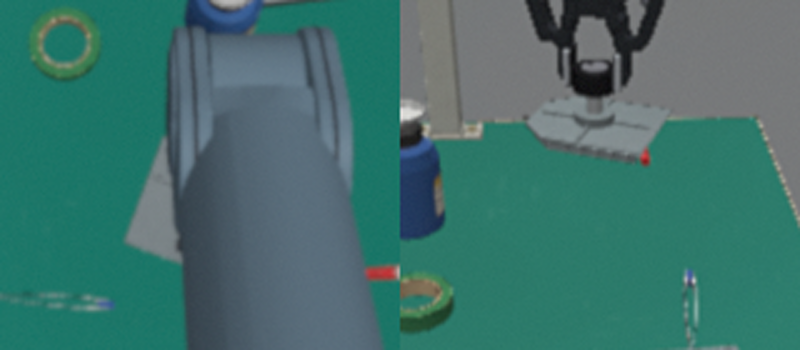

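The cover hangs level from the knob, in the right-hand half at about (598,120); the weight reads 5 N, as expected. The top view is blocked by the arm. I'll carry it over the housing.

```bash
python3 -m creep '[[-0.1,0.3,0,0.1],[-0.1,0.6,0,0.2],[-0.1,0.8,0,0.3],[-0.1,0.8,0,0.4],[-0.1,0.8,0,0.4],[-0.1,0.8,0,0.4],[-0.1,0.8,0,0.4],[-0.1,0.8,0,0.4],[-0.1,0.8,0,0.3],[-0.1,0.8,0,0.2],[-0.1,0.5,0,0.1],[-0.1,0.26,0,0.1]]'; python3 -m creep '[[0,0,0,0],[0,0,0,0],[0,0,0,0],[0,0,0,0]]'
python3 - <<'E'
from h import *
for n in('top','side'): grab(n,n+'2')
a=cv2.imread('pics/top2.png')[180:300,130:270];b=cv2.imread('pics/side2.png')[200:320,250:390]
cv2.imwrite('pics/c2.png',cv2.resize(np.hstack([a,b]),None,fx=2.8,fy=2.8,interpolation=cv2.INTER_CUBIC))
print(robot.sense()['joint_positions'])
E
```

```text
clock: 5.7
position: [0.4734, 0.1768, 0.1861]
eef_rot: [[-0.139, 0.99, -0.0], [0.99, 0.139, 0.002], [0.002, -0.0, -1.0]]
wrist_force: [-0.6, -0.1, -4.9]
finger_gap: 0.042
gripper_force: 62.6
clock: 6.1
position: [0.4759, 0.1712, 0.1859]
eef_rot: [[-0.13, 0.992, -0.0], [0.992, 0.13, -0.001], [-0.001, -0.0, -1.0]]
wrist_force: [0.6, 0.2, -5.3]
finger_gap: 0.0421
gripper_force: 62.7
[ -0.35765299  24.87784951 -30.55153821 111.56243798  16.77035888
  47.92022797 -32.43807818]
```

View pics/c2.png

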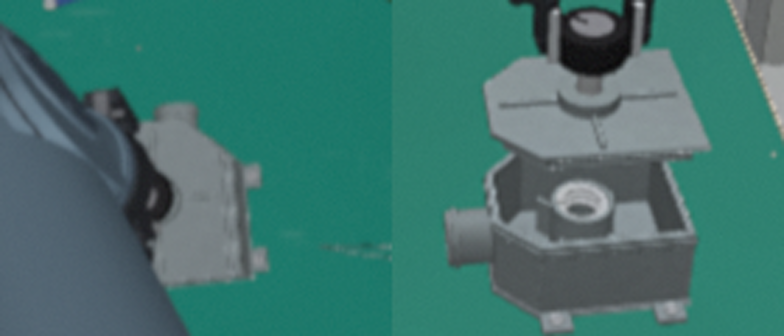

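The side view (right half) shows the cover square above the housing, clipped end toward the pipe and level. The top view shows only the cover's right-hand part, with the arm over its left. I'll fit the cover pose relative to the housing before lowering.

```bash
cat > f.py <<'E'
from h import *
def proj(n,P):
    c=robot.get_calibration(n); E=np.linalg.inv(np.array(c['extrinsics']))
    q=P@E[:3,:3].T+E[:3,3]; a=q[:,0]/-q[:,2]; b=-q[:,1]/-q[:,2]; s=1+c['k1']*(a*a+b*b)
    return np.stack([c['fx']*a*s+c['cx'],c['fy']*b*s+c['cy']],-1)
def solid(prisms,q):
    c,s=np.cos(q[2]),np.sin(q[2]); R=np.array([[c,-s],[s,c]])
    return np.vstack([np.c_[v@R.T+q[:2],np.full(6,z)] for v,z in prisms])
def sil(n,W,mask,bad,prisms,x0):
    m=cv2.resize(mask.astype(np.float32),None,fx=4,fy=4,interpolation=cv2.INTER_LINEAR)>.5
    c=max(cv2.findContours(m.astype(np.uint8),cv2.RETR_EXTERNAL,cv2.CHAIN_APPROX_NONE)[0],key=cv2.contourArea)
    uv=(c[:,0,:]+.5)/4-.5
    b=cv2.dilate(bad.astype(np.uint8),np.ones((9,9)))
    uv=uv[b[uv[:,1].round().astype(int).clip(0,419),uv[:,0].round().astype(int).clip(0,559)]==0]
    def f(q):
        h=cv2.convexHull((proj(n,solid(prisms,q))*16).astype(np.float32))
        return np.array([cv2.pointPolygonTest(h,(float(u*16),float(v*16)),True) for u,v in uv])/16
    r=least_squares(f,x0,loss='soft_l1',f_scale=.4,x_scale=[.01,.01,.1],diff_step=1e-4)
    return r.x,np.median(abs(f(r.x))),len(uv)
def cover(n,tag,zo,x0):
    W=world(n,np.load(f'pics/{tag}.npy')); z=W[...,2]
    near=np.hypot(W[...,0]-x0[0],W[...,1]-x0[1])<.085
    zp=np.median(z[near&(abs(z-zo-.017)<.008)])
    mask=near&(z>zo-.008)&(z<zo+.024); bad=(z>zo+.026)|np.isnan(z)
    return zp,*sil(n,W,mask,bad,[(hexa(.127,.103,.026),zo+.017),(hexa(.127,.103,.026),zo+.012),(hexa(.112,.088,.0215),zo)],x0)
E
python3 - <<'E'
from f import *
for n in('top','side'):
    print(n,'cover',*cover(n,n+'2',.117,[.475,.173,.09]))
    W=world(n,np.load(f'pics/{n}0.npy')); z=W[...,2]
    p=cv2.imread(f'pics/{n}0.png')[:,:,::-1].copy()
    near=np.hypot(W[...,0]-.475,W[...,1]-.1735)<.085
    mask=near&(z>.045)&(z<.075); mask=cv2.morphologyEx(mask.astype(np.uint8),cv2.MORPH_CLOSE,np.ones((3,3)))>0
    print('house',*sil(n,W,mask,(z>.1)|np.isnan(z),[(hexa(.124,.1,.026),.062),(hexa(.124,.1,.026),.045)],[.475,.173,.09]))
E
```

```text
top cover 0.13490097111650057 [0.47389153 0.17307122 0.08785549] 0.21255173361338706 259
house [0.47465532 0.17383885 0.09197953] 0.2642957984952176 573
side cover 0.1339700225201721 [0.47547465 0.16998972 0.07759294] 0.4004284415717014 560
house [0.47661836 0.17277336 0.09411739] 0.24200411068612568 602
```

```bash
python3 -m creep '[[0.025,0.035,-0.1,0.06],[0,0,-0.2,0],[0,0,-0.3,0],[0,0,-0.3,0],[0,0,-0.2,0],[0,0,-0.15,0],[0,0,-0.05,0],[0,0,0,0],[0,0,0,0],[0,0,0,0]]'
python3 - <<'E'
from f import *
import time
for n in('top','side'):
    grab(n,n+'3'); print(n,*cover(n,n+'3',.066,[.475,.173,.09]))
b=[]
for _ in range(1): print(robot.sense()['position'])
E
```

```text
clock: 7.2
position: [0.4769, 0.1741, 0.1344]
eef_rot: [[-0.14, 0.99, 0.001], [0.99, 0.14, 0.0], [0.0, 0.001, -1.0]]
wrist_force: [0.4, -0.6, -5.6]
finger_gap: 0.0421
gripper_force: 62.7
top 0.08344860278474309 [0.47345271 0.17197523 0.11625609] 0.29640333579117006 226
side 0.08235925395111632 [0.47723105 0.18657364 0.08280579] 0.603561222597154 465
[0.47684457 0.17403177 0.13435255]
```

Run:
```python
from f import *
for n in('top','side'):
    zo=.0655
    W=world(n,np.load(f'pics/{n}3.npy')); z=W[...,2]
    near=np.hypot(W[...,0]-.475,W[...,1]-.173)<.085
    mask=near&(z>zo+.0085)&(z<zo+.024); bad=(z>zo+.026)|np.isnan(z)
    H=hexa(.127,.103,.026)
    print(n,*sil(n,W,mask,bad,[(H,zo+.017),(H,zo+.012),(hexa(.112,.088,.0215),zo+.0085)],[.475,.173,.09]))
a=cv2.imread('pics/top3.png')[180:300,130:270];b=cv2.imread('pics/side3.png')[200:320,250:390]
cv2.imwrite('pics/c3.png',cv2.resize(np.hstack([a,b]),None,fx=2.8,fy=2.8,interpolation=cv2.INTER_CUBIC))
```

```text
top [0.47484728 0.17566516 0.1079414 ] 0.21471393586772755 179
side [0.47658037 0.17233283 0.08774213] 0.36158073854532646 388
```

View pics/c3.png

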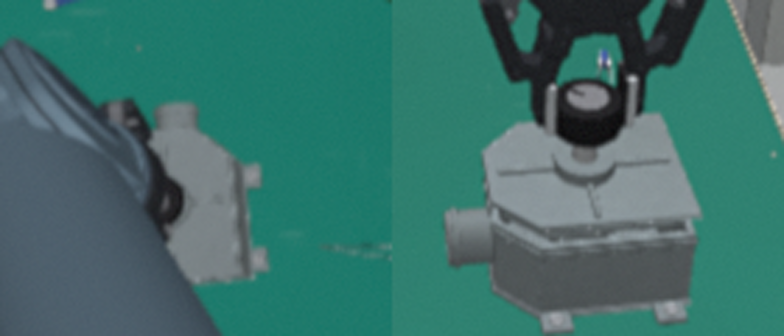

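The cover is just above the rim and aligned, with its clipped corners over the housing's. The remaining error is under 1 mm, so I'll lower it gently.

```bash
python3 -m creep '[[0,-0.012,-0.04,0],[0,0,-0.05,0],[0,0,-0.05,0],[0,0,-0.05,0],[0,0,-0.05,0],[0,0,-0.05,0],[0,0,-0.05,0],[0,0,0,0],[0,0,0,0]]'
```

```text
clock: 8.2
position: [0.4766, 0.1735, 0.1204]
eef_rot: [[-0.14, 0.99, -0.0], [0.99, 0.14, -0.0], [-0.0, -0.0, -1.0]]
wrist_force: [0.4, -0.5, -5.7]
finger_gap: 0.0418
gripper_force: 62.7
```

```bash
python3 -m creep '[[0,0,-0.05,0],[0,0,-0.05,0],[0,0,0,0],[0,0,0,0],[0,0,0,0]]'
python3 - <<'E'
from f import *
for n in('top','side'):
    grab(n,n+'4'); zo=.05
    W=world(n,np.load(f'pics/{n}4.npy')); z=W[...,2]
    near=np.hypot(W[...,0]-.475,W[...,1]-.173)<.06
    q=W[near&(abs(z-.067)<.007)&(np.hypot(W[...,0]-.475,W[...,1]-.173)>.03)]
    A=np.c_[q[:,:2]-[.475,.173],np.ones(len(q))]
    print(n,len(q),np.linalg.lstsq(A,q[:,2],rcond=None)[0])
E
```

```text
clock: 8.7
position: [0.4768, 0.1736, 0.1166]
eef_rot: [[-0.14, 0.99, 0.0], [0.99, 0.14, 0.0], [0.0, 0.001, -1.0]]
wrist_force: [1.0, -0.1, -0.6]
finger_gap: 0.0419
gripper_force: 63.0
top 685 [0.00466793 0.00186628 0.06821567]
side 1379 [ 0.00192094 -0.00898869  0.06726852]
```

Seated: plate top at 0.067–0.068 and level. Now I'll lower the screw onto the thread with a light push.

```bash
python3 -m creep '[[0,0,-0.03,0],[0,0,-0.03,0],[0,0,-0.03,0],[0,0,0,0],[0,0,0,0],[0,0,0,0]]'
```

```text
clock: 9.4
position: [0.4768, 0.1737, 0.1135]
eef_rot: [[-0.141, 0.99, 0.001], [0.99, 0.141, -0.0], [-0.0, 0.001, -1.0]]
wrist_force: [-2.8, -0.7, 7.0]
finger_gap: 0.0422
gripper_force: 64.2
```

```bash
python3 -m creep '[[0,0,0,0.5],[0,0,0,0.5],[0,0,0,0.5],[0,0,0,0.5],[0,0,0,0]]'; python3 -m creep '[[0,0,0,0.5],[0,0,0,0.5],[0,0,0,0.5],[0,0,0,0]]'
```

```text
clock: 9.9
position: [0.4767, 0.1724, 0.1135]
eef_rot: [[-0.409, 0.913, -0.0], [0.913, 0.409, -0.002], [-0.002, -0.001, -1.0]]
wrist_force: [-2.7, -3.7, 10.8]
finger_gap: 0.0422
gripper_force: 64.2
clock: 10.3
position: [0.4769, 0.1724, 0.1134]
eef_rot: [[-0.59, 0.808, 0.0], [0.808, 0.59, -0.002], [-0.002, -0.001, -1.0]]
wrist_force: [-2.2, -4.2, 9.1]
finger_gap: 0.0422
gripper_force: 64.2
```

```bash
python3 -m creep '[[0,0,0,0.5],[0,0,0,0.5],[0,0,0,0.5],[0,0,0,0]]'; python3 -m creep '[[0,0,0,0.5],[0,0,0,0.5],[0,0,0,0.5],[0,0,0,0]]'
```

```text
clock: 10.7
position: [0.477, 0.1724, 0.113]
eef_rot: [[-0.744, 0.668, 0.0], [0.668, 0.744, -0.002], [-0.001, -0.001, -1.0]]
wrist_force: [0.8, -2.7, 2.7]
finger_gap: 0.0417
gripper_force: 63.7
clock: 11.1
position: [0.4766, 0.1732, 0.1125]
eef_rot: [[-0.866, 0.5, -0.0], [0.5, 0.866, -0.0], [0.0, -0.0, -1.0]]
wrist_force: [0.8, -1.2, -1.8]
finger_gap: 0.0422
gripper_force: 63.2
```

The push vanished between about 30° and 50° of backward turn, so the thread has dropped. I'll follow it down.

```bash
python3 -m creep '[[0,0,-0.03,0],[0,0,-0.03,0],[0,0,-0.02,0],[0,0,0,0],[0,0,0,0]]'; python3 -m creep '[[0,0,-0.02,0],[0,0,-0.02,0],[0,0,0,0],[0,0,0,0]]'
```

```text
clock: 11.6
position: [0.4765, 0.1735, 0.1095]
eef_rot: [[-0.867, 0.499, -0.0], [0.499, 0.867, -0.0], [0.0, -0.0, -1.0]]
wrist_force: [0.5, -0.1, -1.4]
finger_gap: 0.0422
gripper_force: 63.1
clock: 12.0
position: [0.4765, 0.1735, 0.1084]
eef_rot: [[-0.867, 0.499, 0.0], [0.499, 0.867, -0.001], [-0.0, -0.0, -1.0]]
wrist_force: [-1.6, -2.1, 5.0]
finger_gap: 0.0421
gripper_force: 63.8
```

```bash
python3 -c "
from h import *
print(robot.sense()['joint_positions'])"; python3 -m creep '[[0,0,-0.003,-0.8],[0,0,-0.003,-0.8],[0,0,-0.003,-0.8],[0,0,-0.003,-0.8],[0,0,-0.003,-0.8],[0,0,-0.003,-0.8],[0,0,0,0],[0,0,0,0]]';  python3 -c "
from h import *
print(robot.sense()['joint_positions'])"
```

```text
[  5.59085136  35.23531555 -39.36700813 113.52723268  32.69412082
  42.71384525   6.58106932]
clock: 12.8
position: [0.4761, 0.1741, 0.1077]
eef_rot: [[-0.37, 0.929, -0.0], [0.929, 0.37, 0.0], [0.0, -0.0, -1.0]]
wrist_force: [-2.5, -2.5, 6.1]
finger_gap: 0.0418
gripper_force: 63.7
[ -1.31957568  32.73401695 -30.20691603 113.93635129  25.13669396
  39.80013881 -25.52354519]
```

```bash
python3 -m creep '[[0,0,-0.0027,-0.8],[0,0,-0.0027,-0.8],[0,0,-0.0027,-0.8],[0,0,-0.0027,-0.8],[0,0,-0.0027,-0.8],[0,0,-0.0027,-0.8],[0,0,-0.0027,-0.8],[0,0,-0.0027,-0.8],[0,0,-0.0027,-0.8],[0,0,-0.0027,-0.8],[0,0,0,0],[0,0,0,0]]';  python3 -c "
from h import *
print(robot.sense()['joint_positions'])"
```

```text
clock: 14.0
position: [0.4767, 0.1746, 0.1066]
eef_rot: [[0.67, 0.742, 0.001], [0.742, -0.67, 0.001], [0.001, -0.0, -1.0]]
wrist_force: [-2.0, 1.3, 5.1]
finger_gap: 0.042
gripper_force: 63.6
[-13.74757884  30.21799511 -14.31799207 114.6391088   12.01542703
  36.46054428 -77.99314718]
```

```bash
python3 -m creep '[[0,0,-0.0033,-0.8],[0,0,-0.0033,-0.8],[0,0,-0.0033,-0.8],[0,0,-0.0033,-0.8],[0,0,-0.0033,-0.8],[0,0,-0.0033,-0.8],[0,0,-0.0033,-0.8],[0,0,-0.0033,-0.8],[0,0,-0.0033,-0.8],[0,0,-0.0033,-0.8],[0,0,0,0],[0,0,0,0]]';  python3 -c "
from h import *
print(robot.sense()['joint_positions'])"
```

```text
clock: 15.2
position: [0.4776, 0.1743, 0.1055]
eef_rot: [[0.961, -0.278, 0.002], [-0.278, -0.961, 0.001], [0.002, -0.002, -1.0]]
wrist_force: [0.8, -0.1, 5.3]
finger_gap: 0.0423
gripper_force: 63.8
[ -26.84877905   29.59013127    2.18016662  115.39965272   -1.90842548
   34.89490999 -129.53119879]
```

```bash
python3 -m creep '[[0,0,0,0],[0,0,0,0],[0,0,0,0],[0,0,0,0],[0,0,0,0],[0,0,0,0]]' 0; python3 -m creep '[[0,0,0,0.5],[0,0,0,1],[0,0,0,1],[0,0,0,1],[0,0,0,1],[0,0,0,1],[0,0,0,1],[0,0,0,1],[0,0,0,1],[0,0,0,1],[0,0,0,1],[0,0,0,1]]'; python3 -m creep '[[0,0,0,1],[0,0,0,1],[0,0,0,1],[0,0,0,1],[0,0,0,1],[0,0,0,1],[0,0,0,1],[0,0,0,1],[0,0,0,1],[0,0,0,1],[0,0,0,1],[0,0,0,0.5]]'; python3 -m creep '[[0,0,0,1],[0,0,0,0.5],[0,0,0,0],[0,0,0,0]]';  python3 - <<'E'
from f import *
print(robot.sense()['joint_positions'])
grab('top','top5');grab('side','side5')
for n in('top','side'):
    W=world(n,np.load(f'pics/{n}5.npy')); z=W[...,2]
    r=np.hypot(W[...,0]-.475,W[...,1]-.173)
    for lo,hi,r0,r1 in((.06,.074,.03,.06),(.09,.13,0,.025)):
        q=W[(r>r0)&(r<r1)&(z>lo)&(z<hi)]
        print(n,len(q),np.round(np.median(q,0),4)) if len(q) else 0
b=cv2.imread('pics/side5.png')[180:330,240:400]
cv2.imwrite('pics/c5.png',cv2.resize(b,None,fx=3.5,fy=3.5,interpolation=cv2.INTER_CUBIC))
E
```

```text
clock: 15.8
position: [0.4765, 0.1735, 0.1048]
eef_rot: [[0.96, -0.281, -0.0], [-0.281, -0.96, -0.0], [-0.0, 0.0, -1.0]]
wrist_force: [0.1, -0.6, 0.3]
finger_gap: 0.0852
gripper_force: 0.0
clock: 17.0
position: [0.4766, 0.1734, 0.1049]
eef_rot: [[0.242, 0.97, 0.0], [0.97, -0.242, -0.0], [-0.0, 0.0, -1.0]]
wrist_force: [0.2, -0.2, -1.2]
finger_gap: 0.0854
gripper_force: 0.0
clock: 18.2
position: [0.4767, 0.1732, 0.1047]
eef_rot: [[-0.978, 0.209, -0.0], [0.209, 0.978, -0.0], [0.0, -0.0, -1.0]]
wrist_force: [0.2, 0.1, -0.1]
finger_gap: 0.0856
gripper_force: 0.0
clock: 18.6
position: [0.4766, 0.1733, 0.1048]
eef_rot: [[-1.0, 0.008, -0.0], [0.008, 1.0, -0.0], [0.0, -0.0, -1.0]]
wrist_force: [-0.8, 0.1, -0.3]
finger_gap: 0.0854
gripper_force: 0.0
[ 10.45354209  38.19516979 -46.16706093 113.34388708  38.94106317
  45.20814719  31.03373415]
top 235 [0.5181 0.1525 0.0683]
side 1412 [0.4782 0.1915 0.0672]
side 180 [0.4908 0.1806 0.109 ]
```

View pics/c5.png

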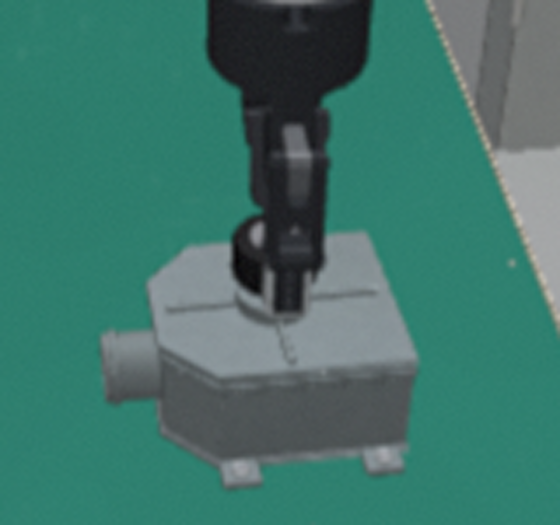

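The cover is fully seated with its clipped corners at the pipe end, and the open fingers straddle the knob at (280,260). I'll regrip and finish the turn.

```bash
python3 -m creep '[[0,0,0,0],[0,0,0,0],[0,0,0,0],[0,0,0,0],[0,0,0,0],[0,0,0,0],[0,0,0,0],[0,0,0,0]]' 1;  python3 -m creep '[[0,0,-0.003,-0.8],[0,0,-0.003,-0.8],[0,0,-0.003,-0.8],[0,0,-0.003,-0.8],[0,0,-0.003,-0.8],[0,0,-0.003,-0.8],[0,0,-0.003,-0.8],[0,0,-0.003,-0.8],[0,0,-0.003,-0.8],[0,0,-0.003,-0.8],[0,0,0,0],[0,0,0,0]]'
```

```text
clock: 19.5
position: [0.4768, 0.1737, 0.1051]
eef_rot: [[-1.0, 0.006, 0.001], [0.006, 1.0, 0.0], [-0.001, 0.0, -1.0]]
wrist_force: [-0.6, 0.7, 5.1]
finger_gap: 0.0423
gripper_force: 60.4
clock: 20.7
position: [0.4771, 0.1736, 0.104]
eef_rot: [[-0.435, 0.901, 0.001], [0.901, 0.435, 0.0], [-0.0, 0.001, -1.0]]
wrist_force: [0.7, 1.1, 5.8]
finger_gap: 0.0421
gripper_force: 60.6
```

```bash
python3 -m creep '[[0,0,-0.003,-0.8],[0,0,-0.003,-0.8],[0,0,-0.003,-0.8],[0,0,-0.003,-0.8],[0,0,-0.003,-0.8],[0,0,-0.003,-0.8],[0,0,-0.003,-0.8],[0,0,-0.003,-0.8],[0,0,-0.003,-0.8],[0,0,-0.003,-0.8],[0,0,0,0],[0,0,0,0]]'; python3 -c "
from h import *
print(robot.sense()['joint_positions'],robot.sense()['moment'])"
```

```text
clock: 21.9
position: [0.4767, 0.1731, 0.1029]
eef_rot: [[0.619, 0.785, 0.0], [0.785, -0.619, -0.001], [-0.001, 0.0, -1.0]]
wrist_force: [-1.4, -2.0, 10.8]
finger_gap: 0.042
gripper_force: 61.1
[-12.85015166  30.70872975 -15.33805273 114.68187417  13.26708715
  36.26506878 -75.12418304] [-0.12653642  0.45318082  0.07361654]
```

```bash
python3 -m creep '[[0,0,-0.0033,-0.8],[0,0,-0.0033,-0.8],[0,0,-0.0033,-0.8],[0,0,-0.0033,-0.8],[0,0,-0.0033,-0.8],[0,0,-0.0033,-0.8],[0,0,-0.0033,-0.8],[0,0,-0.0033,-0.8],[0,0,-0.0033,-0.8],[0,0,-0.0033,-0.8],[0,0,0,0],[0,0,0,0]]'
python3 - <<'E'
from f import *
print(robot.sense()['joint_positions'],robot.sense()['moment'])
grab('side','side6')
n='side'; W=world(n,np.load(f'pics/{n}6.npy')); z=W[...,2]
r=np.hypot(W[...,0]-.475,W[...,1]-.173)
q=W[(r>.03)&(r<.06)&(abs(z-.067)<.007)]; A=np.c_[q[:,:2]-[.475,.173],np.ones(len(q))]
print(np.linalg.lstsq(A,q[:,2],rcond=None)[0])
b=cv2.imread('pics/side6.png')[200:300,260:380]
cv2.imwrite('pics/c6.png',cv2.resize(b,None,fx=5,fy=5,interpolation=cv2.INTER_CUBIC))
E
```

```text
clock: 23.1
position: [0.4769, 0.1736, 0.1018]
eef_rot: [[0.977, -0.212, 0.001], [-0.212, -0.977, 0.0], [0.001, -0.0, -1.0]]
wrist_force: [-2.9, -0.5, 10.8]
finger_gap: 0.0423
gripper_force: 61.3
[ -25.98125346   29.93843465    1.12435375  115.46785919   -0.97768809
   34.56229125 -126.42261247] [ 0.02907891  0.40113992 -0.00069008]
[ 8.02686779e-05 -1.12500224e-02  6.72524288e-02]
```

View pics/c6.png

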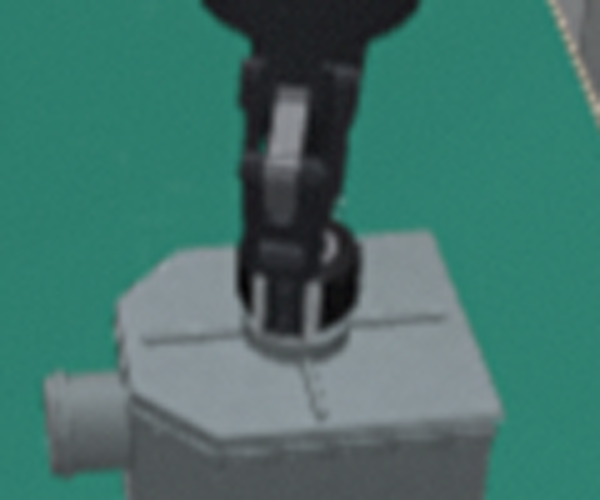

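The view shows the cover flat on the rim, the fingers gripping the knob at (300,280), and the knob just above the hub. The screw has dropped 6.6 mm over 358° of forward turn, so screw_down is about 16.5 mm. I'm handing it in.

```bash
python3 -c "
from plant import robot
print(robot.job_done())"
```

```text
the job is handed in; nothing more can be done
None
```

I handed the job in at about 23 s: the cover sits level on the rim with its clipped corners at the pipe end, the thread dropped on the backward turn, and the screw is one turn (358°) forward, not tight, with the knob still gripped; the hand-in returned no verdict.

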